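# Bring the clamp-lid canister round to the front of the turntable

### The job

Turn the wooden turntable by pushing it round at its rim, where pegs stand to push on, until the aluminium canister with the lever-clamp lid stands at the front, in line with the pointed tab that sticks out of the turntable's foot (its centre within the width of the tab). Push gently: do not touch, lift, tip or slide the things standing on the turntable, and leave everything else on the counter where it is. Finish with the turntable at rest.

Things in the scene. Friction and masses are not known exactly. Their poses are not given: they have to be found in the camera images.
- stand: Fixed black plastic foot of the turntable: disc 240 mm across, 16 mm high. Origin on the turntable's axis at counter level. Its own -x axis is the FRONT (towards the robot, up to 0.3 rad off): there a flat tab 30 mm wide, 12 mm high, with a pointed end, sticks out from under the platter to 230 mm from the axis, 65 mm beyond the platter's edge.
- turntable: Round wooden platter 330 mm across, 16 thick, top 34 mm above the counter. Origin on its axis, 18 mm above the counter; frame turns with it. Spins endlessly both ways; friction 0.12 N m, stays where left. Six steel pegs, 16 mm across, 45 high (tops 79 mm up), on its rim 152 mm from the axis, 30, 90, 150, 210, 270, 330 degrees counter-clockwise from own +x. Canister is at its own -x side.
- canister: The wanted thing: aluminium canister with a lever-clamp lid, 66 mm across, 74 mm high, 0.22 kg, loose on the platter with its centre 70 mm from the platter's axis. A steel clamp lever sticks out 8 mm on the side that looks outward, towards the rim; a thin steel strap lies across its lid. Origin: centre of its underside, z up, clamp on its own -x side.
- glass_jar: Glass jar with steel lid, 60 mm across, 74 mm high, loose on the platter about 70 mm from the axis. Origin: centre of its underside. To be left standing.
- plain_tin: Plain low aluminium tin with slip lid and no clamp, 61 mm across, 54 mm high, loose on the platter about 70 mm from the axis. Origin: centre of its underside. To be left standing.
- salt_shaker: White ceramic salt shaker, 50 mm across, 69 mm high, loose on the platter about 70 mm from the axis. Origin: centre of its underside. To be left standing.
- bowl: Glass mixing bowl, 210 mm across, 85 mm high, on the counter to the right of the turntable. Origin: centre of its underside. Bystander.
- plate: Blue melamine plate, 210 mm across, 22 mm high, on the counter to the left. Origin: centre of its underside. Bystander.
- whisk: Whisk with silicone handle, 285 mm long, up to 47 mm high, lying on the counter to the left; origin on the counter below the handle-side of its middle, wires towards its own +x. Bystander.
- mug: White mug, 80 mm across, 90 mm high, on the counter to the right, nearer the robot. Origin: centre of its underside; handle at its own +y. Bystander.
Not all that is in view belongs to the job. What is shaped like the glass_jar but purple is not meant.

How it is judged:
At the end, for the whole second after the job is handed in: Canister centre within 15 mm of the line from the turntable's axis to the tab, on the tab's side, 52 to 88 mm from the axis; turntable still; the four things upright on the platter, 50 to 90 mm from its axis; bowl, plate, whisk and mug within 20 mm of their start (x of canister in the frame of stand between -0.088 and -0.052 m and y of canister in the frame of stand between -0.015 and 0.015 m and angular speed of turntable below 0.05 rad/s and angle between each of canister, glass_jar, plain_tin, salt_shaker's own z axis and vertical below 0.1 rad and height (world z) of canister between 0.03 and 0.038 m and linear speed of each of canister, glass_jar, plain_tin, salt_shaker below 0.02 m/s and horizontal distance between canister and turntable between 0.05 and 0.09 m and height (world z) of glass_jar between 0.03 and 0.038 m and horizontal distance between glass_jar and turntable between 0.05 and 0.09 m and height (world z) of plain_tin between 0.03 and 0.038 m and horizontal distance between plain_tin and turntable between 0.05 and 0.09 m and height (world z) of salt_shaker between 0.03 and 0.038 m and horizontal distance between salt_shaker and turntable between 0.05 and 0.09 m and distance of each of bowl, plate, whisk, mug from where it was at the start of the episode below 0.02 m); the robot touches nothing.
It fails at once if one of the things standing on the turntable is touched by the robot (contact force between any of the fingers, the arm and canister above 1 N or contact force between any of the fingers, the arm and glass_jar above 1 N or contact force between any of the fingers, the arm and plain_tin above 1 N or contact force between any of the fingers, the arm and salt_shaker above 1 N).
It fails at once if one of the things standing on the turntable is lifted off it, tips or falls (height (world z) of any of canister, glass_jar, plain_tin, salt_shaker above 0.046 m or height (world z) of any of canister, glass_jar, plain_tin, salt_shaker below 0.026 m or angle between any of canister, glass_jar, plain_tin, salt_shaker's own z axis and vertical above 0.3 rad).
It fails at once if the canister slides from its place on the turntable (x of canister in the frame of turntable above -0.052 m or x of canister in the frame of turntable below -0.088 m or y of canister in the frame of turntable above 0.018 m or y of canister in the frame of turntable below -0.018 m).
It fails at once if the bowl, plate, whisk or mug is pushed out of its place (distance of any of bowl, plate, whisk, mug from where it was at the start of the episode above 0.02 m).
It also fails if it takes over 61 s, if anything falls off the work surface, if the arm or the gripper's body presses on something with over 40 N, if the wrist force passes 120 N, or if a joint passes its speed limit or range.

### The arm

A 6-joint arm with a two-finger parallel gripper is mounted at the origin on the work surface. World frame = base frame: x ahead of the robot, y to its left, z up, the work surface at z = 0. Lengths are in m, angles in rad, forces in N, time in s.
With the tool pointing down it reaches from about 0.425 to 0.925 m from the base axis. Payload 12.5 kg.
Tool frame: the origin (TCP) lies midway between the tips of the shut fingers; the grasp point (between the pads) lies bot.grasp_offset behind it (bot.grasp_offset is the distance from the TCP to the grasp point, in m); z points along the fingers, y is the line along which they close (so a half turn about z gives the same grasp; the last joint's range is limited). The gripper opens to 85 mm and grips with 20 to 120 N. Pads are 22 mm wide; open, the fingers measure 114 mm over their backs; the gripper's body (76 mm by 85 mm) begins 54 mm behind the grasp point. The pads swing forward as they close: fully open they stand 13 mm farther back than shut.
Start: joints at [1.041, 0.491, 1.559, -0, 1.092, -0.106], TCP at [0.257, 0.57, 0.231] pointing down, gripper open.
Joint ranges: [-3.1, 3.1], [-0.84, 2.19], [0.05, 2.79], [-1.13, 4.28], [0.06, 2.93], [-2.69, 2.69]. Speed limits (rad/s): [2.22, 2.22, 2.79, 3.14, 3.14, 3.14].

### API

Orientations are given as a unit quaternion [w, x, y, z].
In Python, from plant import telemetry, imaging, bot gives the robot as it stands.
- The arm moves only by the tool drive_tool, never from a script. Its argument "commands" is a list of rows, each a list of 7 numbers: the finger opening in mm, from 0 to 85.4, then the shift along the tool's x, y, z in mm, then the turn, a rotation vector about the tool's x, y, z in rad. A call has 1 to 20 rows; each row is the pose to reach, as a shift and turn from the pose commanded when the call began, along the tool's axes at that moment; what a row does not reach only later rows make up. A row lasts 1/12 s, in which the tool goes at most 41.7 mm and 7.16 degrees, less where a joint would pass 70% of its speed; a pose out of reach is approached as far as the arm can. A call with a gripper value outside its range is refused whole. The fingers move at their own pace and stop on an object; "squeeze" is the grip in N (left out, the last holds). Time passes only in rows, so rows that repeat a pose let the fingers close. It gives the time, the measured TCP pose, the force, the opening and the grip force at its end, in the units of the state.
- telemetry.read_state(): the state, without advancing time (a new reading comes with each control period).
- imaging.get_image(name): name is "scene" or "side" or "wrist"; returns a dict with "frame" (420x560x3 uint8, red, green, blue), "mtx" (3x3 intrinsics, pixels), "k1" (the pictures are not rectified: a ray, as slopes to the right and down, at radius r is drawn at 1 + k1 r^2 times it, then the intrinsics apply), "R" (3x3) and "t" (3): a world point X has camera coordinates R X + t. Camera axes: x right, y down, z forward; pixel columns grow to the right and rows downward; lengths in m; the calibration is good to about 2 mm. A picture is of the moment at which its call begins. There is no depth.
- bot.finish_job(): hands the job in; it is judged then, once.
Trained networks look in a picture, given as the dict that the camera call returned (one of the last four; its "shot" number tells which), for a name from the list of things; names that differ only in an ending like _2 or _b are one class to them, and where a whole thing is asked for, a point or a joint stands for the part that bears it (a point fixed in the world has none). Each returns a list of dicts, best first, with "confidence" (0 to 1); they miss things now and then, are a little off and sometimes report something else, mostly with a low value. They report only what shows in the picture. A call takes as long as a camera call. They do not tell look-alikes from the thing itself.
- imaging.look_for(picture, query): "point" ([column, row] as shares, 0 to 1, of the picture: columns of its width, rows of its height, amid what is visible of it).
- imaging.cut_out(picture, query): "pixels" (420x560 bool, what is visible of it) and "point" ([column, row] as shares, 0 to 1, of the picture: columns of its width, rows of its height, amid what is visible of it).
The state is a dict: "time_s": time; "joint_positions": joint angles; "joint_vel": joint speeds; "joint_efforts": joint torques, N m; "position": TCP position; "eef_rot": TCP orientation; "contact_force": force on the tool from outside, world axes, zero at the start; "moment": the same for the moment, N m; "width": finger opening in m; "grip_force": force on a finger pad.
Only numpy, scipy, OpenCV 4.12 (cv2) and the standard library are available. Lean on these libraries where they do the work, as an engineer would, in place of code of your own. Each camera call takes 0.05 s, during which the arm holds its last target. There are 200 camera calls.

## Working session

There is one attempt and no reset: what is moved stays moved. The work goes in short steps, Python scripts to look and compute and a tool call to move; the robot and the scene stay as the last step left them, time stands still between calls to the robot, and variables do not carry over. Pictures are saved under pics/ and viewed, at most 10 in all, crops included, and the job is handed in when it is done.

Besides the shell and the picture viewer there is one more tool, called after "Call:" as name(argument=value, ...) on one line, values as JSON. drive_tool: Moves the arm, as the interface text tells. Its arguments: {"type":"object","properties":{"commands":{"type":"array"},"squeeze":{"type":"number"}},"required":["commands"]}

```bash
mkdir -p pics; python3 - <<'E'
from plant import telemetry, imaging, bot
import cv2,pickle
s=telemetry.read_state();print(s['time_s'],s['position'],s['eef_rot'],bot.grasp_offset)
for n in ['scene','side']:
    p=imaging.get_image(n);cv2.imwrite(f'pics/{n}0.png',p['frame'][:,:,::-1]);pickle.dump(p,open(n+'0.pkl','wb'));print(n,p['mtx'],p['k1'],p['R'],p['t'])
    for q in ['turntable','stand','canister','glass_jar','plain_tin','salt_shaker','bowl','plate','whisk','mug']:
        print(q,[( [round(v[0]*560),round(v[1]*420)],round(d['confidence'],2)) for d in imaging.look_for(p,q) for v in [d['point']]])
E
```

```text
0.0 [0.25687719 0.56953305 0.23072149] [-1.74033397e-04  2.10299503e-01  9.77636853e-01 -5.21834465e-04] 0.0187
scene [[419.7556986    0.         272.92465606]
 [  0.         419.7556986  210.21803204]
 [  0.           0.           1.        ]] -0.11005851252528198 [[ 0.80427411  0.59422776  0.00604283]
 [ 0.48491909 -0.65038145 -0.58468577]
 [-0.34350637  0.47317791 -0.81123735]] [-0.37528083 -0.18244573  1.37607188]
turntable [([298, 264], 0.91)]
stand [([235, 224], 0.47)]
canister [([300, 226], 0.75)]
glass_jar [([288, 266], 0.89), ([322, 168], 0.8), ([162, 245], 0.6)]
plain_tin [([323, 259], 0.71)]
salt_shaker [([272, 242], 0.59)]
bowl [([206, 355], 0.73)]
plate [([393, 147], 0.7), ([323, 260], 0.32)]
whisk [([349, 142], 0.72), ([393, 149], 0.66), ([158, 294], 0.62)]
mug [([160, 294], 0.63)]
side [[387.97217811   0.         284.12246352]
 [  0.         387.97217811 205.94001007]
 [  0.           0.           1.        ]] 0.02697809416324462 [[ 0.83980616 -0.54287903  0.00282263]
 [-0.42557009 -0.66154557 -0.61745248]
 [ 0.3370693   0.51733917 -0.78660312]] [-0.37800289  0.23019248  0.94989842]
turntable [([333, 215], 0.96)]
stand [([279, 241], 0.8)]
canister [([315, 183], 0.91)]
glass_jar [([279, 316], 0.95), ([250, 157], 0.63), ([358, 209], 0.6)]
plain_tin [([350, 183], 0.85)]
salt_shaker [([325, 214], 0.66)]
bowl [([437, 298], 0.74)]
plate [([253, 104], 0.79)]
whisk [([213, 128], 0.9)]
mug [([350, 335], 0.94)]
```

View pics/scene0.png

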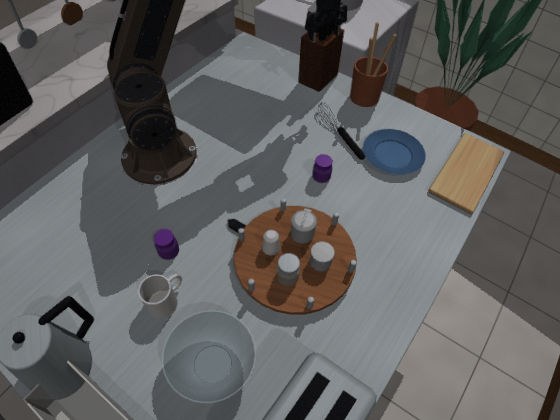

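View pics/side0.png

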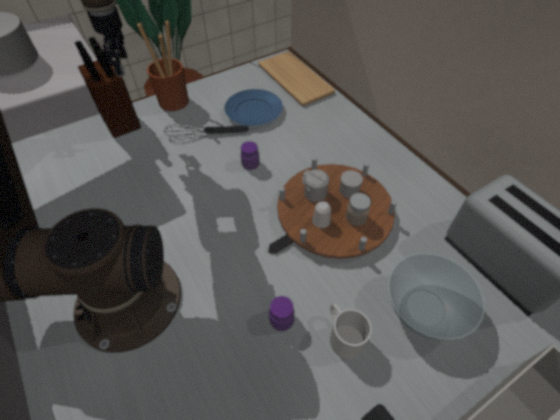

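The scene view shows the tab near (235,225), the canister with its strap at (303,225), and six pegs. The side view shows the tab at (280,243) and the canister at (316,182). I'll enlarge both for exact points.

```bash
python3 - <<'E'
import cv2
a=cv2.imread('pics/scene0.png')[190:325,215:375];cv2.imwrite('pics/c1.png',cv2.resize(a,None,fx=4.4,fy=4.4,interpolation=2))
a=cv2.imread('pics/side0.png')[150:270,255:410];cv2.imwrite('pics/c2.png',cv2.resize(a,None,fx=5,fy=5,interpolation=2))
E
```

```text
(no output)
```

View pics/c1.png

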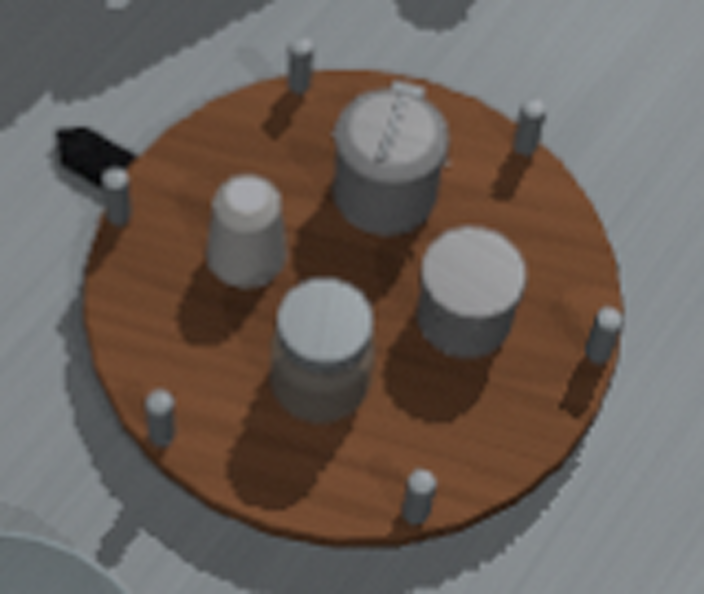

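View pics/c2.png

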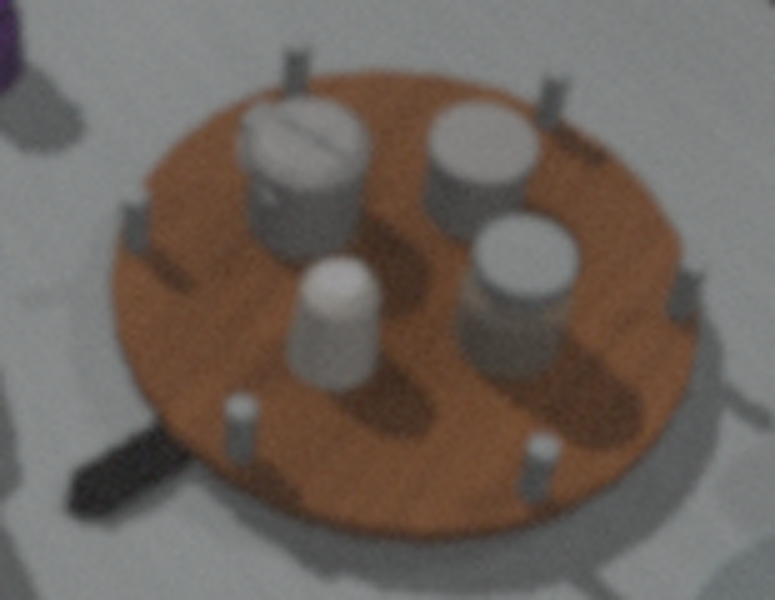

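The scene crop shows the six peg tops, the canister lid at (392,135) between pegs A and B with its lever pointing up, and the tab tip at about (58,145). The side crop shows the lid at about (305,138) and the tab tip at (70,500). Next I triangulate.

```bash
cat >h.py <<'E'
import numpy as np,cv2,pickle
def ray(p,uv):
    d=np.array([p['k1'],0,0,0,0.]);
    n=cv2.undistortPointsIter(np.array([[uv]],float),p['mtx'],d,None,None,(3,50,1e-12))[0,0]
    R=np.array(p['R']);return -R.T@p['t'],R.T@np.r_[n,1]
def plane(p,uv,z):
    c,d=ray(p,uv);return c+d*(z-c[2])/d[2]
def tri(ps,uvs):
    A=0;b=0
    for p,u in zip(ps,uvs):
        c,d=ray(p,u);d/=np.linalg.norm(d);M=np.eye(3)-np.outer(d,d);A=A+M;b=b+M@c
    return np.linalg.solve(A,b)
def proj(p,X):
    c=np.array(p['R'])@X+p['t'];n=c[:2]/c[2];n=n*(1+p['k1']*(n@n));return n*p['mtx'][0,0]+np.array(p['mtx'])[:2,2]
E
python3 - <<'E'
from h import *
np.set_printoptions(precision=4,suppress=True)
a,b=[pickle.load(open(n+'0.pkl','rb')) for n in('scene','side')]
P=dict(A=((301,47),(137,210)),B=((532,108),(296,52)),C=((608,316),(554,80)),D=((422,482),(691,275)),E=((160,398),(543,440)),F=((116,176),(241,402)),can=((392,135),(305,138)),tab=((58,145),(70,502)),jar=((326,320),(525,258)),tin=((473,275),(482,143)),salt=((249,196),(341,282)))
X={}
for k,(u,v) in P.items():
    u=(np.array(u)+.5)/4.4-.5+[215,190];v=(np.array(v)+.5)/5-.5+[255,150]
    X[k]=tri([a,b],[u,v]);print(k,X[k],plane(a,u,.079)[:2],plane(b,v,.079)[:2])
g=np.array([X[k] for k in 'ABCDEF'])[:,:2]
A=np.c_[2*g,np.ones(6)];s=np.linalg.lstsq(A,(g**2).sum(1),rcond=None)[0];c=s[:2]
print('c',c,'r',np.sqrt(s[2]+c@c), 'mean',g.mean(0));c=g.mean(0)
print('base dir',np.degrees(np.arctan2(-c[1],-c[0])))
for k in X:
    d=X[k][:2]-c;print(k,round(np.hypot(*d),4),round(np.degrees(np.arctan2(d[1],d[0])),2))
for n,p in(('scene',a),('side',b)):print(n,[np.round(proj(p,np.array([x,y,0])),0) for x,y in g])
# bystanders
for q,u,v in(('bowl',(206,355),(437,298)),('mug',(160,294),(350,335)),('plate',(393,150),(253,106)),('pur1',(165,236),(282,303)),('pur2',(322,160),(250,147))):print(q,tri([a,b],[u,v]))
E
```

```text
A [0.4685 0.0423 0.0727] [0.4703 0.0416] [0.4651 0.0344]
B [0.612  0.0906 0.0747] [0.6129 0.0889] [0.609 0.086]
C [ 0.7249 -0.0091  0.0747] [ 0.7254 -0.0103] [ 0.7212 -0.0133]
D [ 0.6946 -0.1583  0.0715] [ 0.6957 -0.1597] [ 0.6888 -0.1635]
E [ 0.5517 -0.2052  0.0836] [ 0.5503 -0.2047] [ 0.5544 -0.202 ]
F [ 0.439  -0.1047  0.0825] [ 0.4377 -0.1043] [ 0.4406 -0.1014]
can [0.5607 0.0101 0.1   ] [0.5544 0.02  ] [0.5736 0.0278]
tab [ 0.358  -0.0702  0.0073] [ 0.3951 -0.1079] [ 0.3369 -0.105 ]
jar [ 0.604  -0.1219  0.1068] [ 0.596  -0.1091] [ 0.6221 -0.1067]
tin [ 0.6493 -0.0362  0.087 ] [ 0.6478 -0.0337] [ 0.6552 -0.0292]
salt [ 0.5183 -0.0785  0.0996] [ 0.5105 -0.0678] [ 0.5293 -0.0665]
c [ 0.5821 -0.0573] r 0.15091992837935259 mean [ 0.5818 -0.0574]
base dir 174.36585965321925
A 0.1509 138.65
B 0.151 78.46
C 0.151 18.63
D 0.1513 -41.8
E 0.1508 -101.52
F 0.1504 -161.67
can 0.0707 107.34
tab 0.2241 -176.72
jar 0.0682 -71.03
tin 0.0708 17.41
salt 0.0669 -161.6
scene [array([282., 216.]), array([332., 229.]), array([348., 275.]), array([308., 311.]), array([252., 294.]), array([243., 245.])]
side [array([282., 207.]), array([312., 177.]), array([361., 182.]), array([387., 220.]), array([358., 255.]), array([302., 248.])]
bowl [ 0.5858 -0.4133  0.0833]
mug [ 0.3827 -0.3649  0.0485]
plate [0.6165 0.4597 0.0267]
pur1 [ 0.29   -0.2396  0.0802]
pur2 [0.4774 0.2318 0.0827]
```

Call:
drive_tool(commands=[[0, -692, -364, 0, 0, 0, 1.077], [0, -692, -364, 0, 0, 0, 1.077], [0, -692, -364, 0, 0, 0, 1.077], [0, -692, -364, 0, 0, 0, 1.077], [0, -692, -364, 0, 0, 0, 1.077], [0, -692, -364, 0, 0, 0, 1.077], [0, -692, -364, 0, 0, 0, 1.077], [0, -692, -364, 0, 0, 0, 1.077], [0, -692, -364, 0, 0, 0, 1.077], [0, -692, -364, 0, 0, 0, 1.077], [0, -692, -364, 0, 0, 0, 1.077], [0, -692, -364, 0, 0, 0, 1.077], [0, -692, -364, 0, 0, 0, 1.077], [0, -692, -364, 0, 0, 0, 1.077], [0, -692, -364, 0, 0, 0, 1.077], [0, -692, -364, 0, 0, 0, 1.077], [0, -692, -364, 0, 0, 0, 1.077], [0, -692, -364, 0, 0, 0, 1.077], [0, -692, -364, 0, 0, 0, 1.077], [0, -692, -364, 0, 0, 0, 1.077]])

```text
time_s: 2.77
position: [0.7404, -0.052, 0.23]
eef_rot: [0.0, 0.683, 0.73, -0.0]
contact_force: [0.1, 0.4, 0.6]
width: -0.0001
grip_force: 0.0
```

Call:
drive_tool(commands=[[0, 0, 0, 20, 0, 0, 0], [0, 0, 0, 40, 0, 0, 0], [0, 0, 0, 60, 0, 0, 0], [0, 0, 0, 80, 0, 0, 0], [0, 0, 0, 100, 0, 0, 0], [0, 0, 0, 115, 0, 0, 0], [0, 0, 0, 130, 0, 0, 0], [0, 0, 0, 142, 0, 0, 0], [0, 0, 0, 152, 0, 0, 0], [0, 0, 0, 160, 0, 0, 0], [0, 0, 0, 166, 0, 0, 0], [0, 0, 0, 171, 0, 0, 0], [0, 0, 0, 175, 0, 0, 0], [0, 0, 0, 178, 0, 0, 0], [0, 0, 0, 178, 0, 0, 0], [0, 0, 0, 178, 0, 0, 0]])

```text
time_s: 4.1
position: [0.7382, -0.0466, 0.0535]
eef_rot: [0.0, 0.682, 0.731, 0.0]
contact_force: [0.2, -0.3, -0.3]
width: 0.0
grip_force: 0.0
```

```bash
cat >arc.py <<'E'
# rows along arc: finger angle (deg) f0..f1, in tool frame of commanded start pose
import sys
from h import *
from plant import telemetry
from scipy.spatial.transform import Rotation as Ro
c=np.array([.5818,-.0574]);r=float(sys.argv[1]);angs=eval(sys.argv[2])
s=telemetry.read_state();R=Ro.from_quat(np.r_[s['eef_rot'][1:],s['eef_rot'][0]]);p=np.array(s['position'])
d=p[:2]-c;print('now',p.round(4),'r',np.hypot(*d).round(4),'ang',np.degrees(np.arctan2(d[1],d[0])).round(2),s['contact_force'].round(2))
x=R.as_matrix()[:,0];y0=np.arctan2(x[1],x[0])
for a in angs:
    t=np.radians(a);w=np.r_[c+r*np.array([np.cos(t),np.sin(t)]),.052]-p
    v=R.inv().apply(w)*1000;dy=t+np.pi/2-y0
    print([0]+v.round(1).tolist()+[0,0,round(-dy,3)],end=',')
E
python3 arc.py .157 "[6,8,10]"; python3 - <<'E'
from plant import imaging
import cv2
for n,(y,x) in(('scene',(170,200)),('side',(130,240))):
    p=imaging.get_image(n);a=p['frame'][y:y+160,x:x+190,::-1];cv2.imwrite(f'pics/{n}1.png',cv2.resize(a,None,fx=2.1,fy=3.1))
a=[cv2.imread(f'pics/{n}1.png') for n in('scene','side')];cv2.imwrite('pics/m1.png',cv2.hconcat(a))
E
```

```text
now [ 0.7382 -0.0466  0.0535] r 0.1568 ang 3.93 [ 0.21 -0.27 -0.32]
[0, 5.7, 0.1, 1.5, 0, 0, np.float64(-0.035)],[0, 11.1, -0.2, 1.5, 0, 0, np.float64(-0.07)],[0, 16.6, -0.7, 1.5, 0, 0, np.float64(-0.105)],
```

View pics/m1.png

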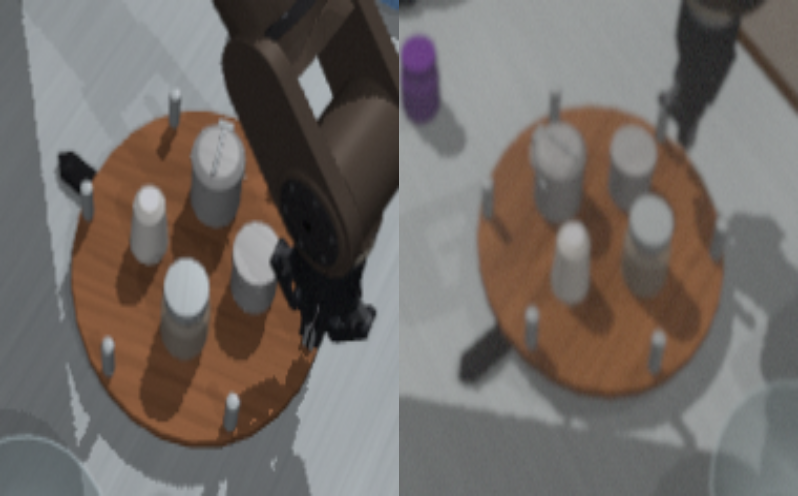

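The finger stands behind peg C, clear of the other things, so I start pushing slowly.

Call:
drive_tool(commands=[[0, 1.4, 0, 0, 0, 0, -0.009], [0, 2.7, 0, 0, 0, 0, -0.017], [0, 4.1, 0, 0, 0, 0, -0.026], [0, 5.5, -0.1, 0, 0, 0, -0.035], [0, 6.8, -0.1, 0, 0, 0, -0.044], [0, 8.2, -0.2, 0, 0, 0, -0.052], [0, 9.6, -0.3, 0, 0, 0, -0.061], [0, 11, -0.4, 0, 0, 0, -0.07], [0, 12.3, -0.5, 0, 0, 0, -0.079], [0, 13.7, -0.6, 0, 0, 0, -0.087], [0, 15, -0.7, 0, 0, 0, -0.096], [0, 16.4, -0.9, 0, 0, 0, -0.105], [0, 17.8, -1, 0, 0, 0, -0.113], [0, 19.1, -1.2, 0, 0, 0, -0.122], [0, 20.5, -1.3, 0, 0, 0, -0.131], [0, 21.9, -1.5, 0, 0, 0, -0.14], [0, 23.9, -1.8, 0, 0, 0, -0.153], [0, 25.9, -2.2, 0, 0, 0, -0.166], [0, 27.9, -2.5, 0, 0, 0, -0.179], [0, 30, -2.9, 0, 0, 0, -0.192]])

```text
time_s: 5.87
position: [0.7331, -0.0167, 0.0533]
eef_rot: [0.0, 0.608, 0.794, 0.0]
contact_force: [-0.2, -1.0, -0.3]
width: -0.0002
grip_force: 0.4
```

```bash
python3 - <<'E'
import numpy as np
for k in range(1,21):
    t=np.radians(k); print('[0,%.1f,%.1f,0,0,0,%.3f]'%(157*np.sin(t),-157*(1-np.cos(t)),-t),end=',')
E
python3 arc.py .157 "[]"
```

```text
[0,2.7,-0.0,0,0,0,-0.017],[0,5.5,-0.1,0,0,0,-0.035],[0,8.2,-0.2,0,0,0,-0.052],[0,11.0,-0.4,0,0,0,-0.070],[0,13.7,-0.6,0,0,0,-0.087],[0,16.4,-0.9,0,0,0,-0.105],[0,19.1,-1.2,0,0,0,-0.122],[0,21.9,-1.5,0,0,0,-0.140],[0,24.6,-1.9,0,0,0,-0.157],[0,27.3,-2.4,0,0,0,-0.175],[0,30.0,-2.9,0,0,0,-0.192],[0,32.6,-3.4,0,0,0,-0.209],[0,35.3,-4.0,0,0,0,-0.227],[0,38.0,-4.7,0,0,0,-0.244],[0,40.6,-5.3,0,0,0,-0.262],[0,43.3,-6.1,0,0,0,-0.279],[0,45.9,-6.9,0,0,0,-0.297],[0,48.5,-7.7,0,0,0,-0.314],[0,51.1,-8.6,0,0,0,-0.332],[0,53.7,-9.5,0,0,0,-0.349],now [ 0.7331 -0.0167  0.0533] r 0.1567 ang 15.05 [-0.19 -1.   -0.33]
```

Contact is made at 1 N, as expected. I push on by 20° three times, to 75°.

Call:
drive_tool(commands=[[0, 2.7, 0, 0, 0, 0, -0.017], [0, 5.5, -0.1, 0, 0, 0, -0.035], [0, 8.2, -0.2, 0, 0, 0, -0.052], [0, 11.0, -0.4, 0, 0, 0, -0.07], [0, 13.7, -0.6, 0, 0, 0, -0.087], [0, 16.4, -0.9, 0, 0, 0, -0.105], [0, 19.1, -1.2, 0, 0, 0, -0.122], [0, 21.9, -1.5, 0, 0, 0, -0.14], [0, 24.6, -1.9, 0, 0, 0, -0.157], [0, 27.3, -2.4, 0, 0, 0, -0.175], [0, 30.0, -2.9, 0, 0, 0, -0.192], [0, 32.6, -3.4, 0, 0, 0, -0.209], [0, 35.3, -4.0, 0, 0, 0, -0.227], [0, 38.0, -4.7, 0, 0, 0, -0.244], [0, 40.6, -5.3, 0, 0, 0, -0.262], [0, 43.3, -6.1, 0, 0, 0, -0.279], [0, 45.9, -6.9, 0, 0, 0, -0.297], [0, 48.5, -7.7, 0, 0, 0, -0.314], [0, 51.1, -8.6, 0, 0, 0, -0.332], [0, 53.7, -9.5, 0, 0, 0, -0.349]])

```text
time_s: 7.53
position: [0.7099, 0.0327, 0.0533]
eef_rot: [-0.0, 0.461, 0.887, 0.0]
contact_force: [-0.2, -1.1, -0.2]
width: -0.0003
grip_force: 0.5
```

Call:
drive_tool(commands=[[0, 2.7, 0, 0, 0, 0, -0.017], [0, 5.5, -0.1, 0, 0, 0, -0.035], [0, 8.2, -0.2, 0, 0, 0, -0.052], [0, 11.0, -0.4, 0, 0, 0, -0.07], [0, 13.7, -0.6, 0, 0, 0, -0.087], [0, 16.4, -0.9, 0, 0, 0, -0.105], [0, 19.1, -1.2, 0, 0, 0, -0.122], [0, 21.9, -1.5, 0, 0, 0, -0.14], [0, 24.6, -1.9, 0, 0, 0, -0.157], [0, 27.3, -2.4, 0, 0, 0, -0.175], [0, 30.0, -2.9, 0, 0, 0, -0.192], [0, 32.6, -3.4, 0, 0, 0, -0.209], [0, 35.3, -4.0, 0, 0, 0, -0.227], [0, 38.0, -4.7, 0, 0, 0, -0.244], [0, 40.6, -5.3, 0, 0, 0, -0.262], [0, 43.3, -6.1, 0, 0, 0, -0.279], [0, 45.9, -6.9, 0, 0, 0, -0.297], [0, 48.5, -7.7, 0, 0, 0, -0.314], [0, 51.1, -8.6, 0, 0, 0, -0.332], [0, 53.7, -9.5, 0, 0, 0, -0.349]])

```text
time_s: 9.2
position: [0.6712, 0.0712, 0.0533]
eef_rot: [0.0, 0.3, 0.954, 0.0]
contact_force: [0.5, -1.6, -0.6]
width: 0.0
grip_force: 0.5
```

```bash
python3 arc.py .157 "[]"
```

```text
now [0.6712 0.0712 0.0533] r 0.1566 ang 55.18 [ 0.49 -1.61 -0.57]
```

Call:
drive_tool(commands=[[0, 2.7, 0, 0, 0, 0, -0.017], [0, 5.5, -0.1, 0, 0, 0, -0.035], [0, 8.2, -0.2, 0, 0, 0, -0.052], [0, 11.0, -0.4, 0, 0, 0, -0.07], [0, 13.7, -0.6, 0, 0, 0, -0.087], [0, 16.4, -0.9, 0, 0, 0, -0.105], [0, 19.1, -1.2, 0, 0, 0, -0.122], [0, 21.9, -1.5, 0, 0, 0, -0.14], [0, 24.6, -1.9, 0, 0, 0, -0.157], [0, 27.3, -2.4, 0, 0, 0, -0.175], [0, 30.0, -2.9, 0, 0, 0, -0.192], [0, 32.6, -3.4, 0, 0, 0, -0.209], [0, 35.3, -4.0, 0, 0, 0, -0.227], [0, 38.0, -4.7, 0, 0, 0, -0.244], [0, 40.6, -5.3, 0, 0, 0, -0.262], [0, 43.3, -6.1, 0, 0, 0, -0.279], [0, 45.9, -6.9, 0, 0, 0, -0.297], [0, 47.2, -7.3, 0, 0, 0, -0.306], [0, 48, -7.5, 0, 0, 0, -0.311], [0, 48.5, -7.7, 0, 0, 0, -0.314]])

```text
time_s: 10.87
position: [0.6273, 0.0926, 0.0533]
eef_rot: [0.0, 0.148, 0.989, 0.0]
contact_force: [1.0, 0.8, 0.6]
width: 0.0001
grip_force: 0.4
```

```bash
python3 arc.py .157 "[]"; python3 - <<'E'
from plant import imaging
import cv2,pickle
for n in('scene','side'):
    p=imaging.get_image(n);pickle.dump(p,open(n+'2.pkl','wb'))
    if n=='side':
        a=p['frame'][150:270,255:410,::-1];cv2.imwrite('pics/c3.png',cv2.resize(a,None,fx=5,fy=5,interpolation=2))
E
```

```text
now [0.6273 0.0926 0.0533] r 0.1568 ang 73.14 [0.97 0.79 0.6 ]
```

View pics/c3.png

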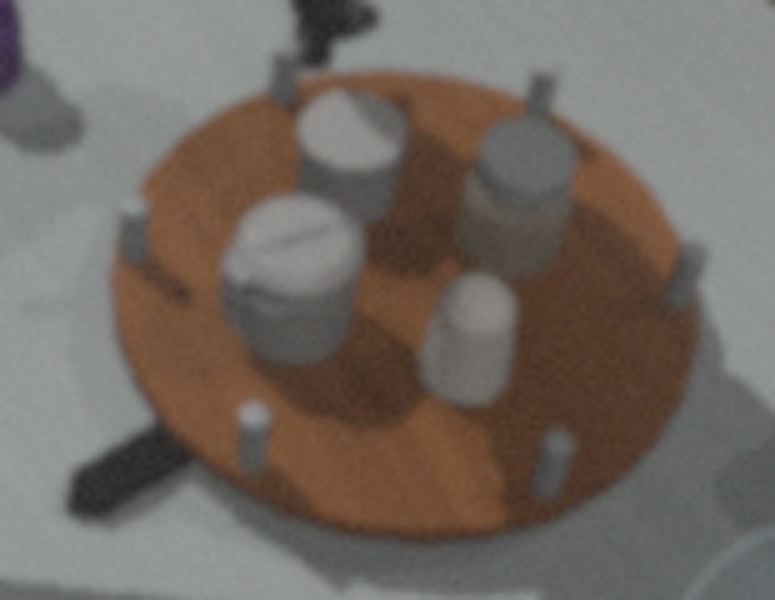

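The platter has turned, with the canister now at lid (302,245), a little short of the tab line. Computing the remaining angle.

```bash
python3 - <<'E'
from h import *
b=pickle.load(open('side2.pkl','rb'));c=np.array([.5818,-.0574])
f=lambda v,z:plane(b,(np.array(v)+.5)/5-.5+[255,150],z)[:2]
P=[((284,60),78),((133,205),138),((253,408),198),((556,437),258),((690,250),318),((542,78),18)]
old=[((137,210),138.65),((296,52),78.46),((554,80),18.63),((691,275),-41.8),((543,440),-101.52),((241,402),-161.67)]
for L in(old,P):
    g=np.array([f(v,.079) for v,_ in L]);m=g.mean(0);d=g-m;t=np.degrees(np.arctan2(d[:,1],d[:,0]));print(m,t.round(1),(np.mod(t-18.46+30,60)-30).mean())
for v in((305,138),):pass
d=f((302,245),.108)-m;print('can',np.hypot(*d),np.degrees(np.arctan2(d[1],d[0]))%360)
d=f((70,502),.006)-m;print('tab',np.hypot(*d),np.degrees(np.arctan2(d[1],d[0]))%360)
# tab edges axis: tip and midpoint of root near platter edge
for v in((70,502),(173,445)):print(f(v,.012))
E
```

```text
[ 0.57986221 -0.05997844] [ 140.6   78.7   18.3  -43.5 -100.2 -163.4] -0.049470555176642485
[ 0.58096071 -0.057926  ] [  82.7  140.2 -160.   -97.8  -37.8   20.1] 2.766464901490082
can 0.06987811596577785 175.84188908041818
tab 0.22247135733285747 181.94035556416407
[ 0.35683002 -0.06870761]
[ 0.42231264 -0.06818286]
```

Call:
drive_tool(commands=[[0, 1.4, 0, 0, 0, 0, -0.009], [0, 4.1, -0.1, 0, 0, 0, -0.026], [0, 6.8, -0.1, 0, 0, 0, -0.044], [0, 9.6, -0.3, 0, 0, 0, -0.061], [0, 12.3, -0.5, 0, 0, 0, -0.079], [0, 15, -0.7, 0, 0, 0, -0.096], [0, 17.8, -1.0, 0, 0, 0, -0.113], [0, 20.5, -1.3, 0, 0, 0, -0.131], [0, 23.2, -1.7, 0, 0, 0, -0.148], [0, 25.3, -2.0, 0, 0, 0, -0.162], [0, 26.6, -2.2, 0, 0, 0, -0.17], [0, 27.3, -2.4, 0, 0, 0, -0.175], [0, 27.3, -2.4, 0, 0, 0, -0.175], [0, 27.3, -2.4, 0, 0, 0, -0.175], [0, 25, -2.2, 0, 0, 0, -0.175], [0, 20, -2.2, 0, 0, 0, -0.175], [0, 12, -1, 0, 0, 0, -0.175], [0, 5, 0, 0, 0, 0, -0.175], [0, 0, 2, 0, 0, 0, -0.175], [0, 0, 2, 0, 0, 0, -0.175]])

```text
time_s: 12.63
position: [0.6292, 0.0943, 0.0532]
eef_rot: [0.0, 0.061, 0.998, 0.0]
contact_force: [-1.3, 0.7, -0.3]
width: -0.0
grip_force: 0.0
```

Call:
drive_tool(commands=[[0, 0, 0, -10, 0, 0, 0], [0, 0, 0, -30, 0, 0, 0], [0, 0, 0, -55, 0, 0, 0], [0, 0, 0, -80, 0, 0, 0], [0, 0, 0, -110, 0, 0, 0], [0, 0, 0, -140, 0, 0, 0], [0, 0, 0, -170, 0, 0, 0], [0, 0, 0, -200, 0, 0, 0], [0, 0, 0, -200, 0, 0, 0], [0, 0, 0, -200, 0, 0, 0]])

```text
time_s: 13.47
position: [0.6279, 0.0946, 0.2556]
eef_rot: [0.002, 0.061, 0.998, 0.0]
contact_force: [-1.0, -0.2, -0.8]
width: 0.0
grip_force: 0.0
```

```bash
python3 - <<'E'
from plant import imaging,telemetry
import cv2,pickle
s=telemetry.read_state();print(s['time_s'],s['position'],s['contact_force'])
for n,(y,x) in(('scene',(190,215)),('side',(150,255))):
    p=imaging.get_image(n);pickle.dump(p,open(n+'3.pkl','wb'))
    a=p['frame'][y:y+120,x:x+155,::-1];cv2.imwrite(f'pics/{n}3.png',cv2.resize(a,None,fx=5,fy=5,interpolation=2))
E
```

```text
13.4667 [0.62788053 0.09456886 0.25556982] [-1.00019235 -0.21660569 -0.79675796]
```

View pics/side3.png

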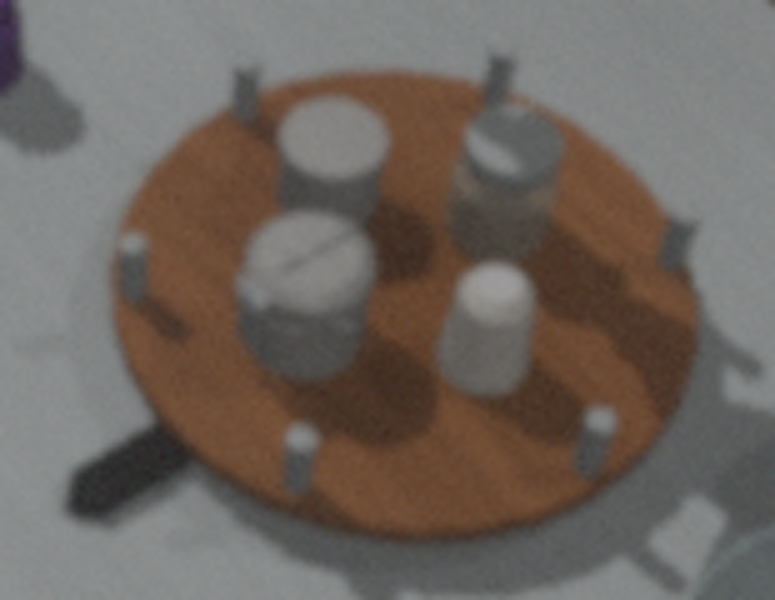

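View pics/scene3.png

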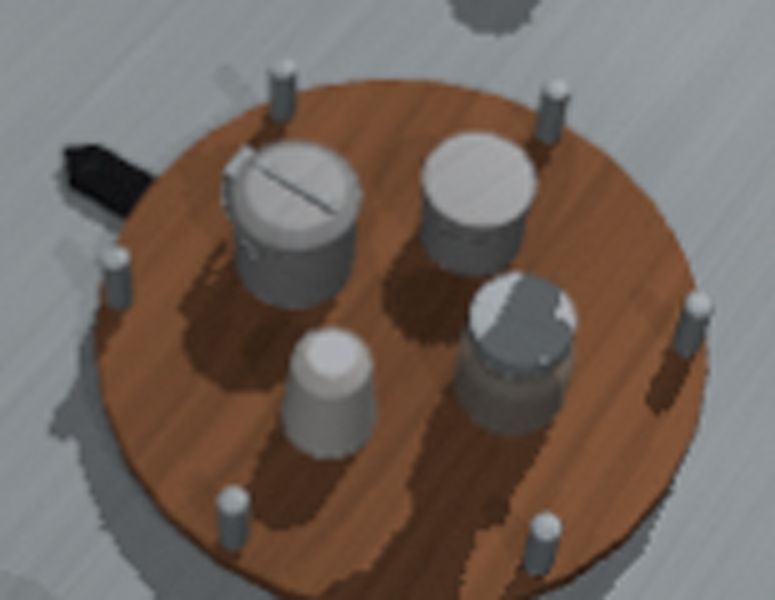

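The canister (scene crop lid (297,195), side crop (310,262)) now stands in line with the tab, with the clamp facing it and all four things upright. Confirming numerically.

```bash
python3 - <<'E'
from h import *
a,b=[pickle.load(open(n+'3.pkl','rb')) for n in('scene','side')]
o=[np.array([215,190]),np.array([255,150])]
T=lambda u,v:tri([a,b],[(np.array(u)+.5)/5-.5+o[0],(np.array(v)+.5)/5-.5+o[1]])
P=[((284,67),(133,243)),((556,90),(247,74)),((699,302),(499,62)),((546,524),(681,228)),((233,496),(601,413)),((116,257),(302,433))]
g=np.array([T(*p) for p in P]);m=g.mean(0);t=np.degrees(np.arctan2(*(g-m)[:,1::-1].T));print(m,t.round(1),'-x at',150+np.mod(t+30,60).mean()%60)
for n,q in(('can',((297,195),(310,262))),('tab',((66,162),(70,502)))):
    X=T(*q);d=X-m;print(n,X,np.hypot(*d[:2]),np.degrees(np.arctan2(d[1],d[0]))%360)
E
```

```text
[ 0.58220868 -0.05714951  0.07680985] [ 151.5   91.4   32.2  -28.7  -88.6 -148.2] -x at 151.59749765057953
can [ 0.51320687 -0.05893339  0.09816836] 0.06902486488448474 181.4809195398731
tab [ 0.3576736  -0.07011094  0.00859929] 0.22490887759411782 183.30376983347833
```

```bash
python3 -c "
from plant import bot
print(bot.finish_job())"
```

```text
the job is handed in; nothing more can be done
None
```

I turned the turntable about 73° counter-clockwise and handed the job in: the canister measured about 2 mm off the tab line and 69 mm from the axis, with all four things upright; no verdict was returned.

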